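# Hang a printed panel on the sloped drying rail

## Task

A freshly printed panel hangs on its roller hanger at the loading dock. Take the hanger by its red handle, hook it round the drying rail from the front at the rail's upper end, under the clear dust hood, and lower it gently until both wheels stand on the rail before you let go. Let it roll down by itself and make sure it has come to rest against the end stop; leave the wooden wedge, the squeegee and the grey-lidded ink jar where they are.

Things in the scene. Friction and masses are not known exactly. Their poses are not given: they have to be found in the camera images.
- hanger: Roller hanger, 0.4 to 0.5 kg, hooked round the dock's bar at first. Origin midway between the points where its 2 wheels stand on a rail; y along the rail, z up, front is -x. Black wheels, 40 mm over their bevelled flanges, axles 64 mm apart in y, 15 mm above the origin; groove 9 mm wide at its bottom (z 0), 19 mm at the rims, which reach 5 mm lower.
- hanger_grip (a point): Centre of the hanger's red handle, 24 mm wide (hanger's y), 14 mm thick, 60 mm long; it leans 35 degrees from vertical to the hanger's front (-x). 37 mm in front of and 60 mm above the hanger's origin. Axes as the hanger's. Take it across the 24 mm, the fingers pointing down along the handle (tool leaning back to the front).
- hanger_hook (a point): Middle of the hook's lower arm, 42 mm below the hanger's origin (top face of the arm). In front of the rail stands the side plate (x -17 to -13, y -55 to 55, z -20 to 30 mm); a 60 mm wide strap runs down from it and turns back under the rail here. The hook is open to the back (+x), so it goes round a rail only from the rail's front, moving to +x.
- hanger_panel (a point): Centre of the printed steel panel at the bottom of the hanger, white with green, yellow and red, 4 mm thick, 100 mm (y) x 76 mm, its lower edge 117 mm below and its back face 12 mm behind the hanger's origin. Axes as the hanger's.
- dock: Fixed loading dock, origin on the bench below its bar, front is -x. Level bar 6 mm thick (x), 104 mm long (y), 20 mm high, top at z 150 mm, held from behind. The hanger's wheels stand on it between two 6 mm high lips. To leave, lift the hanger 8 to 19 mm, then draw it out to the front (-x) by 60 mm or more.
- stand: Fixed foot frame of the drying stand, origin on the bench below the middle of the rail; x across the rail (front is -x), y along it to its upper end, z up. Rail: steel bar 6 mm thick, 20 mm high, centred on x = 0, y -210 to 210 mm, held from behind, falling 6 degrees to -y. Two feet 34 mm wide, 16 mm high at y +-170 reach forward to x -45.
- below_rail_top (a point): Point on the bench under the upper part of the rail (y = 120 mm in the stand's frame), a good place to hang. Axes as the stand's. Rail, stop and hood are clamped to the posts as one piece at a height that is not reported: here the rail's top edge lies 182 to 223 mm above this point. Feel or look for it: the hook passes only with the hanger's origin 6 to 21 mm above the top edge.
- below_stop (a point): Point on the bench under the hanger's origin when the hanger rests on the end stop's black sprung buffer, at the rail's lower end (y = -134 mm in the stand's frame). Axes as the stand's. A clear dust hood, parallel to the rail, covers its length from 35 mm in front of it (x -35) to 72 mm behind, its underside 175 mm above the rail's top edge; so the tool must lean back to the front.
- wooden_wedge: Loose wooden wedge, 30 x 90 x 22 mm, on the bench. Origin under its centre. Leave alone.
- squeegee: Loose wooden squeegee, 110 x 165 x 31 mm, on the bench. Origin under its centre. Leave alone.
- ink_jar_grey: Loose ink jar with grey lid, 67 mm across, 74 mm high. Origin under its centre. Leave alone.

How it is judged (in metres and radians):
On the way, in this order (a step that is already met when the one before it is completed fails the run):
1. the hanger is lifted off the dock (contact force between hanger and dock below 0.05 N and distance of hanger_grip from where it was at the start of the episode above 0.03 m and contact force between the fingers and hanger above 1 N), for 0.2 s.
2. still held, the hanger stands with both wheels on the upper half of the rail, lying along its slope (contact force between the fingers and hanger above 1 N and contact force between hanger and stand above 0.7 N and y of hanger in the frame of stand above 0.04 m and x of hanger in the frame of stand between -0.006 and 0.006 m and angle between hanger's own y axis and vertical below 1.505 rad), for 0.2 s.
3. it is let go on the upper half of the rail and hangs from it by itself (contact force between each of the arm, the fingers and hanger below 0.02 N and contact force between hanger and stand above 0.7 N and y of hanger in the frame of stand above 0 m), for 0.04 s.
At the end, for the whole second after the job is handed in: The hanger hangs from the rail by itself, at rest (below 10 mm/s) within about 6 mm of its place against the end stop (y below -128 mm in the stand's frame), wheels over the rail within 8 mm, leaning less than 0.25 rad; nothing holds it (y of hanger in the frame of stand below -0.128 m and x of hanger in the frame of stand between -0.008 and 0.008 m and height (world z) of hanger above 0.14 m and angle between hanger's own z axis and vertical below 0.25 rad and linear speed of hanger below 0.01 m/s and contact force between hanger and stand above 0.7 N); the robot touches nothing.
It fails at once if the hanger is dropped, pressed or knocked on the rail or its stand with more than 60 N (contact force between hanger and stand above 60 N).
It fails at once if the wooden wedge, the squeegee or the grey-lidded ink jar is moved more than 25 mm (distance of any of wooden_wedge, squeegee, ink_jar_grey from where it was at the start of the episode above 0.025 m).
It also fails if it takes over 58 s, if anything falls off the work surface, if the arm or the gripper's body presses on something with over 40 N, if the wrist force passes 120 N, or if a joint passes its speed limit or range.

## Robot

A 7-joint arm with a two-finger parallel gripper is mounted at the origin on a cart in front of the work surface, level with it; the furniture and walls round the work are solid. World frame = base frame: x ahead of the robot, y to its left, z up, the work surface at z = 0. Lengths are in m, angles in degrees, forces in N, time in s.
With the tool pointing down it reaches from about 0.35 to 0.775 m from the base axis. Payload 3.1 kg.
Tool frame: the origin (TCP) lies on the centre line of the jaws, within the pads' length; the fingertips stand 17 mm ahead of it and the grasp point (between the pads) lies 2 mm behind it (robot.tip_reach is the distance from the TCP to the fingertips, in m); z points along the fingers, y is the direction in which the jaws open and shut (so a half turn about z gives the same grasp; the last joint's range is limited). The gripper opens to 85 mm and grips with 20 to 120 N. Pads are 22 mm wide; open, the fingers measure 114 mm over their backs; the gripper's body (76 mm by 85 mm) begins 54 mm behind the grasp point. The pads swing forward as they close: fully open they stand 13 mm farther back than shut.
Start: joints at [65.048, 17.813, 0.802, 86.603, -0.252, 75.585, -1.558], TCP at [0.211, -0.508, 0.248] pointing down, gripper open.
Joint ranges: [-154.91, 154.91], [-16.99, 109.72], [-72.82, 74.43], [7.12, 147.25], [-82.49, 262.49], [11.32, 116.49], [-174.64, 174.64]. Speed limits (degrees/s): [159.86, 159.86, 180, 180, 180, 180, 180].

## Interface

Orientations are given as [roll, pitch, yaw] about the fixed x, y, z axes, in that order (R = Rz(yaw) Ry(pitch) Rx(roll)).
In Python, from station import robot, fingers, vision, workorder, recognise gives the robot as it stands. Calls block until the motion is done:
- robot.move_to(position, orientation): joint-space move of the TCP to a pose.
- robot.line_to(position, orientation=None, velocity=0.15, f_stop=None): straight line of the TCP; orientation=None keeps the orientation; velocity is the mean speed in m/s. With f_stop (N) it stops when the force on the tool has changed by that much, and returns True; else False.
- robot.move_j(angles): joint-space move.
- fingers.gripper_to(opening, force=None): opening from 0.0 (shut) to 1.0 (fully open); force is the grip in N (None keeps the last); returns when the fingers have stopped.
- robot.pause(seconds).
- robot.inverse_kinematics(position, orientation): joint angles nearest the present ones, or None.
- vision.grab_frame(name): name is "scene" or "top" or "wrist"; returns the picture (400x640x3 uint8, red, green, blue); there is no depth.
- vision.calibration(name): a dict with "mtx" (3x3 intrinsics, pixels), "extrinsics" (4x4, takes a point from world to camera coordinates); the wrist camera has in their place "T_tool_cam" (4x4, takes a point from camera to tool coordinates, whose origin is the TCP and whose axes are the flange's). Camera axes: x right, y up, looking along -z (the intrinsics and any distortion apply to the point x, -y, -z); pixel columns grow to the right and rows downward; lengths in m; the calibration is good to about 2 mm. A picture is of the moment at which its call begins: read the wrist's pose just before it. calibration takes no time and is no camera call.
A pose or a line that the arm cannot do raises robot.PlanningError and nothing moves.
- workorder.close_job(): hands the job in, once; it reports no verdict.
Trained networks look in the newest picture that a camera, given by its name, has taken for a name from the list of things; names that differ only in an ending like _2 or _b are one class to them, and where a whole thing is asked for, a point or a joint stands for the part that bears it (a point fixed in the world has none). Each returns a list of dicts, best first, with "p" (0 to 1); they miss things now and then, are a little off and sometimes report something else, mostly with a low value. They report only what shows in the picture. A call takes as long as a camera call.
- recognise(label, camera): "rect" ([centre column, centre row, width, height] in pixels, round what is visible of it).
Readings, each from a call of its own:
- robot.current_time_s(): time.
- robot.current_joint_positions(): joint angles.
- robot.current_dq(): joint speeds.
- robot.current_joint_torque(): joint torques, N m.
- robot.current_tool_pos(): TCP position.
- robot.current_eef_rot(): TCP orientation.
- robot.current_contact_force(): force on the tool from outside, world axes, zero at the start.
- robot.current_torque(): the same for the moment, N m.
- robot.current_finger_gap(): opening from 0.0 (shut) to 1.0 (fully open).
Only numpy, scipy, OpenCV 4.12 (cv2) and the standard library are available. Lean on these libraries where they do the work, as an engineer would, in place of code of your own. Each camera call takes 0.05 s, during which the arm holds its last target.

## Working session

There is one attempt and no reset: what is moved stays moved. The work goes in short steps, each a Python script; the robot and the scene stay as the last script left them, time stands still between calls to the robot, and variables do not carry over. Pictures are saved under pics/ and viewed, and the job is handed in when it is done.

```bash
ls; mkdir -p pics; python3 - <<'E'
from station import robot, fingers, vision, workorder, recognise
import cv2,numpy as np
np.set_printoptions(precision=4,suppress=True)
for c in ["scene","top","wrist"]:
    im=vision.grab_frame(c); cv2.imwrite(f"pics/{c}0.png",im[:,:,::-1])
    print(c,vision.calibration(c))
    for l in ["hanger","hanger_grip","hanger_panel","dock","stand","wooden_wedge","squeegee","ink_jar_grey"]:
        r=recognise(l,c); print(l,[(np.round(q["rect"],1).tolist(),round(q["p"],2)) for q in r[:2]])
print(robot.current_time_s(),robot.current_tool_pos(),robot.current_eef_rot())
E
```

```text
pics
scene {'mtx': array([[368.3009,   0.    , 315.8237],
       [  0.    , 368.3009, 191.7112],
       [  0.    ,   0.    ,   1.    ]]), 'extrinsics': array([[ 0.866 , -0.5001, -0.0014, -0.4649],
       [ 0.3857,  0.6662,  0.6383, -0.2752],
       [-0.3182, -0.5533,  0.7698, -0.782 ],
       [ 0.    ,  0.    ,  0.    ,  1.    ]])}
hanger [([239.1, 125.1, 44.4, 54.8], 0.96)]
hanger_grip [([240.0, 126.0, 44.7, 58.4], 0.55)]
hanger_panel [([240.0, 125.7, 46.4, 58.4], 0.77)]
dock [([257.8, 140.8, 51.5, 65.1], 0.98)]
stand [([414.7, 184.4, 199.0, 259.0], 0.96)]
wooden_wedge [([258.2, 218.8, 29.4, 17.3], 0.6)]
squeegee [([303.1, 275.9, 78.1, 78.5], 0.73)]
ink_jar_grey [([359.0, 335.5, 34.3, 45.7], 0.66)]
top {'mtx': array([[392.2736,   0.    , 314.7752],
       [  0.    , 392.2736, 197.3642],
       [  0.    ,   0.    ,   1.    ]]), 'extrinsics': array([[-0.0265, -0.9995,  0.0164,  0.0062],
       [ 0.998 , -0.0255,  0.0579, -0.5291],
       [-0.0574,  0.0179,  0.9982, -1.2321],
       [ 0.    ,  0.    ,  0.    ,  1.    ]])}
hanger [([211.6, 222.8, 39.6, 33.4], 0.93), ([221.4, 209.2, 46.1, 42.0], 0.28)]
hanger_grip [([212.7, 222.4, 39.5, 29.9], 0.75)]
hanger_panel [([212.8, 223.8, 43.3, 32.3], 0.87)]
dock [([219.9, 209.7, 45.7, 39.6], 0.9)]
stand [([370.9, 145.1, 180.7, 82.9], 0.56)]
wooden_wedge [([291.1, 237.9, 22.5, 18.7], 0.74)]
squeegee [([351.0, 225.9, 53.8, 45.0], 0.56)]
ink_jar_grey [([411.6, 217.2, 25.7, 18.5], 0.63)]
wrist {'mtx': array([[343.4153,   0.    , 322.7996],
       [  0.    , 343.4153, 200.4843],
       [  0.    ,   0.    ,   1.    ]]), 'T_tool_cam': array([[ 0.0003,  0.9602,  0.2793,  0.0706],
       [ 1.    , -0.0005,  0.0005,  0.0006],
       [ 0.0006,  0.2793, -0.9602, -0.1258],
       [ 0.    ,  0.    ,  0.    ,  1.    ]])}
hanger []
hanger_grip []
hanger_panel []
dock []
stand []
wooden_wedge []
squeegee []
ink_jar_grey []
1.35 [ 0.2111 -0.5079  0.2483] [179.9962   0.0003  22.5654]
```

```bash
python3 - <<'E'
import cv2
s=cv2.imread("pics/scene0.png");t=cv2.imread("pics/top0.png")
cv2.imwrite("pics/scene0c.png",cv2.resize(s[40:400,180:580],(800,720))[:600])
cv2.imwrite("pics/top0c.png",cv2.resize(t[80:280,160:480],(800,500),interpolation=cv2.INTER_CUBIC))
E
```

```text
(no output)
```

View pics/scene0.png

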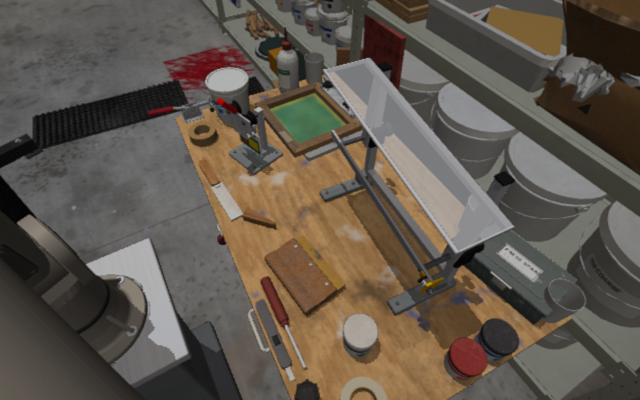

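View pics/top0.png

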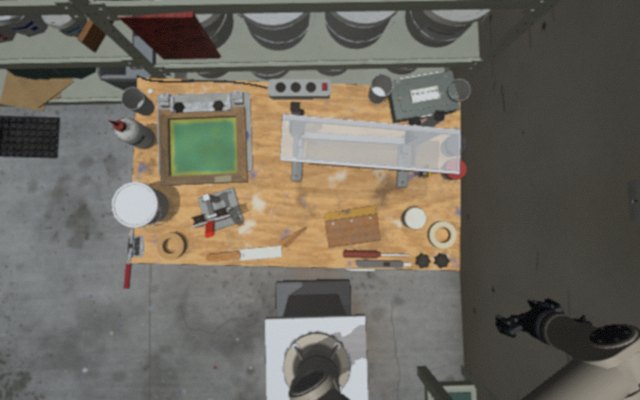

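```bash
sleep 0
```

```text
(no output)
```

View pics/scene0c.png

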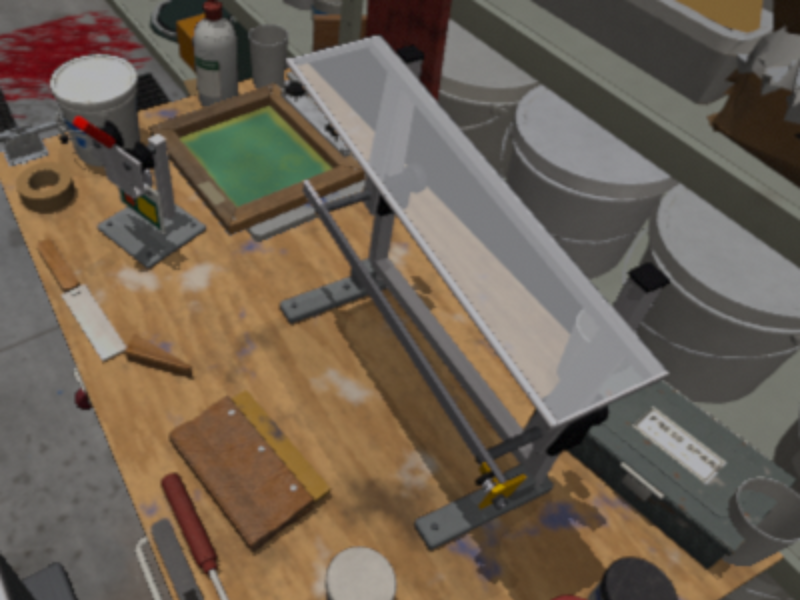

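View pics/top0c.png

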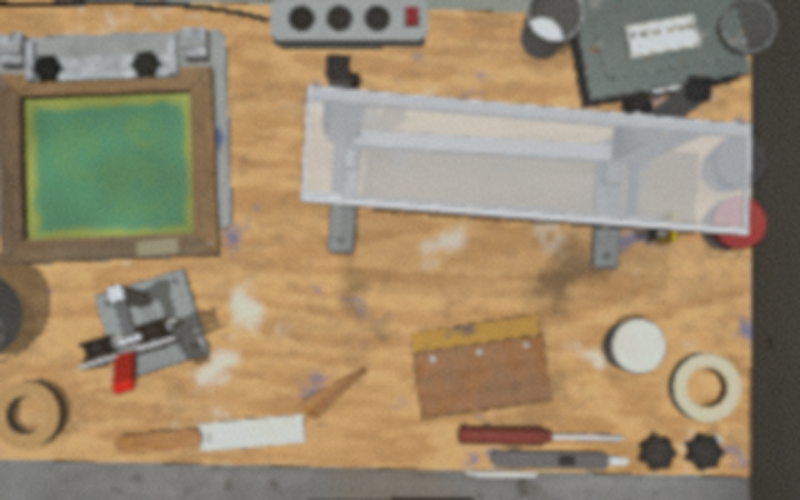

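```bash
cat > h.py <<'E'
import numpy as np,cv2
from station import robot, fingers, vision, workorder, recognise
from scipy.spatial.transform import Rotation as R
from scipy.optimize import least_squares
np.set_printoptions(precision=4,suppress=True)
def proj(cal,P,ext=None):
    E=cal["extrinsics"] if ext is None else ext
    P=np.atleast_2d(P);c=P@E[:3,:3].T+E[:3,3]
    K=cal["mtx"]
    return np.c_[K[0,0]*c[:,0]/-c[:,2]+K[0,2],K[1,1]*-c[:,1]/-c[:,2]+K[1,2]]
def wext(pos,rpy,cal):
    T=np.eye(4);T[:3,:3]=R.from_euler('xyz',rpy,degrees=True).as_matrix();T[:3,3]=pos
    return np.linalg.inv(T@cal["T_tool_cam"])
def grab(n,f):
    p,o=robot.current_tool_pos(),robot.current_eef_rot()
    im=vision.grab_frame(n);cv2.imwrite(f,im[:,:,::-1])
    return im,np.array(p),np.array(o)
E
python3 - <<'E'
import cv2
s=cv2.imread("pics/scene0.png");t=cv2.imread("pics/top0.png")
def z(im,x,y,w,h,k,f): cv2.imwrite(f,cv2.resize(im[y:y+h,x:x+w],(w*k,h*k),interpolation=cv2.INTER_CUBIC))
z(s,200,80,100,100,6,"pics/s_dock.png")
z(s,300,110,160,210,3,"pics/s_rail.png") 
z(t,180,180,80,70,8,"pics/t_dock.png")
z(t,275,130,190,70,4,"pics/t_feet.png")
E
```

```text
(no output)
```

View pics/s_dock.png

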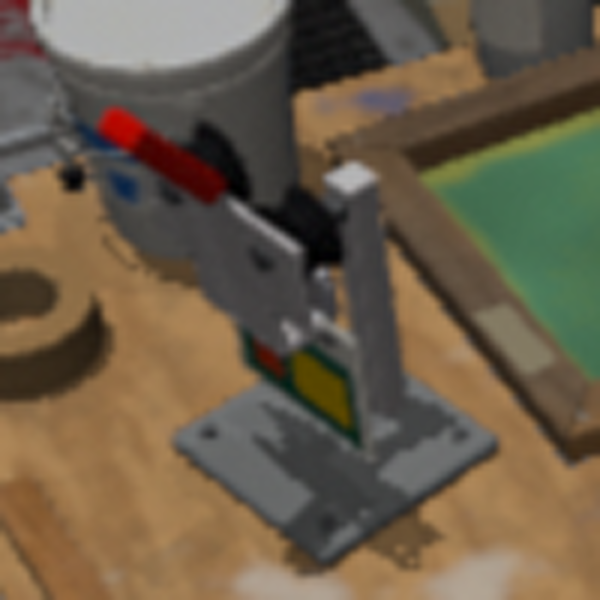

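View pics/s_rail.png

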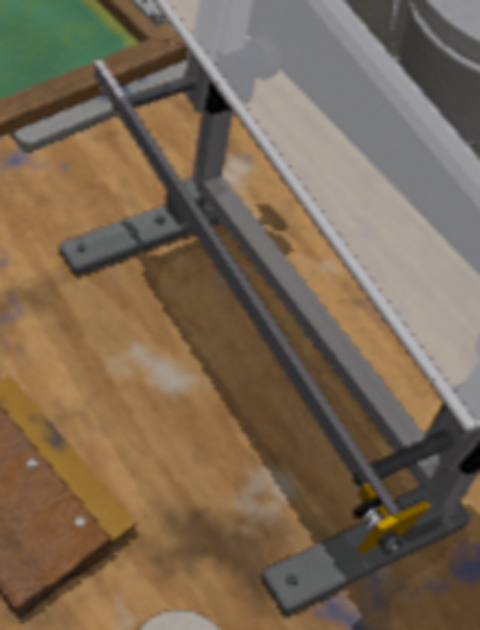

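View pics/t_dock.png

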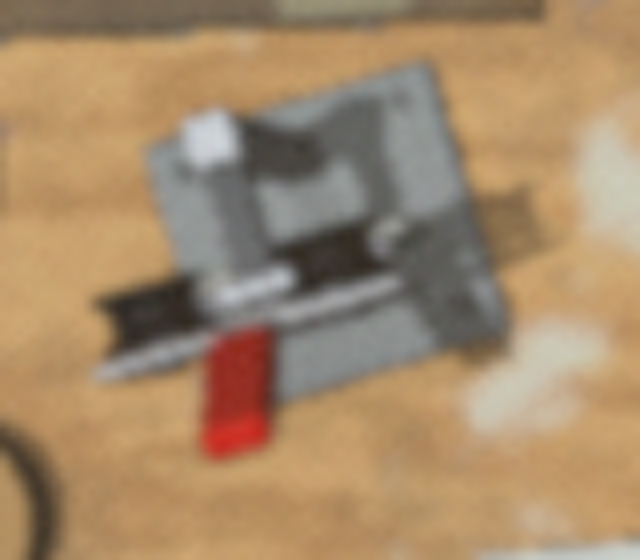

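View pics/t_feet.png

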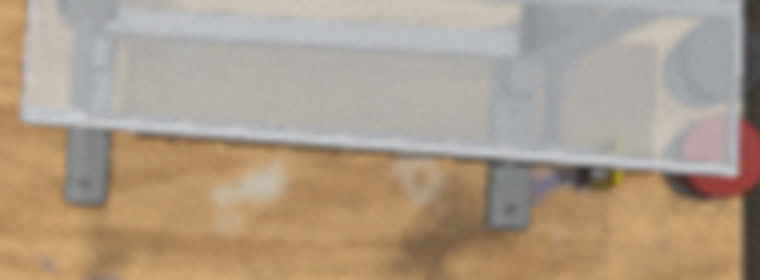

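```bash
cat > fit0.py <<'E'
from h import *
S,T=vision.calibration("scene"),vision.calibration("top")
def pose(p,P): 
    c,s=np.cos(p[2]),np.sin(p[2]);P=np.array(P,float)
    return np.c_[c*P[:,0]-s*P[:,1]+p[0],s*P[:,0]+c*P[:,1]+p[1],P[:,2]]
# stand
ft=[(-.045,.187,.016),(-.045,.153,.016),(-.045,-.153,.016),(-.045,-.187,.016)]
pt=np.array([(291.5,180.75),(301.5,181),(397,186.5),(406.75,187)])
ps=np.array([(320.7,191.7),(325.3,198.3),(387.3,300.7),(395.3,311.3)])
def res(p,full=False):
    rail=pose(p,[(0,.210,p[3]+.210*np.tan(np.radians(6)))])
    a=proj(T,pose(p,ft))-pt;b=proj(S,pose(p,ft))-ps;c=proj(S,rail)-[333.3,131]
    return np.r_[a.ravel(),b.ravel(),c.ravel()]
r=least_squares(res,[.6,-.15,0,.19],loss='soft_l1');print("stand",r.x,np.degrees(r.x[2]),"h120",r.x[3]+.12*np.tan(np.radians(6)));print(res(r.x))
def hg(p,P): return pose(p,np.array(P)+[0,0,.150])
s,c=np.sin(np.radians(35)),np.cos(np.radians(35))
ctr=np.array([-.037,0,.06]);u=np.array([-s,0,c]);n=np.array([c,0,s])
HT=[ctr+.03*u+.007*n,ctr+.03*u-.007*n,(-.015,.055,.03),(-.015,-.055,.03)]
qt=np.array([(209.8,233.1),(209.6,236.5),(192.25,226.9),(230.25,215)])
HS=[ctr+.03*u,(-.015,-.055,.03),(.010,-.05,-.117)]
qs=np.array([(220,101.7),(250,121.7),(260.8,155.8)])
def res2(p): return np.r_[(proj(T,hg(p,HT))-qt).ravel(),(proj(S,hg(p,HS))-qs).ravel()]
r2=least_squares(res2,[.5,.25,.3],loss='soft_l1');print("hanger",r2.x,np.degrees(r2.x[2]));print(res2(r2.x))
print("grip",hg(r2.x,[ctr]))
E
python3 fit0.py
```

```text
stand [ 0.6154 -0.1241 -0.0878  0.1662] -5.0324540848909045 h120 0.17876659941535464
[-0.3548 -0.9519  0.3096 -0.532   0.4558 -0.024   1.2962  0.1413 -1.0474
 -2.0054 -0.139   0.3267 -0.3038 -1.8057  0.3088  1.5599 -0.3604 -0.0152]
hanger [0.4772 0.2852 0.2859] 16.3798888469834
[-0.5434  0.0025  1.7284  0.7067 -0.5153  0.0154  0.0681 -0.4544 -0.5818
 -0.7319 -0.091  -0.373   1.9408  1.1617]
grip [[0.4417 0.2747 0.21  ]]
```

```bash
cat >> h.py <<'E'
s35,c35=np.sin(np.radians(35)),np.cos(np.radians(35))
GR=np.array([-.037,0,.06])
def hframe(yaw,tilt=0): return R.from_euler('z',yaw,degrees=True).as_matrix()@R.from_euler('x',tilt,degrees=True).as_matrix()
def toolR(H,flip,lean=35):
    s,c=np.sin(np.radians(lean)),np.cos(np.radians(lean))
    z=np.array([s,0,-c]);y=np.array([0,-1. if flip else 1.,0]);x=np.cross(y,z)
    return H@np.c_[x,y,z]
def tcp(o,H,flip,off=0.0,lean=35):
    """tcp pose for hanger origin o, hanger rotation H; grasp pt 2mm behind tcp; off = along tool z from grip centre"""
    Rt=toolR(H,flip,lean)
    return o+H@GR+Rt[:,2]*(.002+off), R.from_matrix(Rt).as_euler('xyz',degrees=True)
E
python3 - <<'E'
from h import *
o=np.array([.4772,.2852,.15]);H=hframe(16.4)
st=np.array([.6154,-.1241]);yw=-5.;a=np.radians(yw)
def onrail(x,y,z): return np.array([st[0]+np.cos(a)*x-np.sin(a)*y,st[1]+np.sin(a)*x+np.cos(a)*y,z])
for flip in (0,1):
  for nm,oo,HH,lean in [("dock",o,H,35),("dock25",o,H,25),("lift",o+[0,0,.014],H,35),("out",o+[0,0,.014]+H@[-.08,0,0],H,35),("front",onrail(-.08,.12,.205),hframe(yw,6),35),("on",onrail(0,.12,.19),hframe(yw,6),35),("on25",onrail(0,.12,.19),hframe(yw,6),25)]:
    p,q=tcp(oo,HH,flip,lean=lean)
    print(flip,nm,p,q,robot.inverse_kinematics(p.tolist(),q.tolist()))
E
```

```text
0 dock [0.4428 0.2751 0.2084] [-180.    35.  -163.6] [ 10.9056  -0.8112 -53.3435 123.8329  31.0113  28.0706  39.8917]
0 dock25 [0.4425 0.275  0.2082] [-180.    25.  -163.6] [  9.6519   4.7112 -51.8737 115.4058  21.7667  40.662   51.0349]
0 lift [0.4428 0.2751 0.2224] [-180.    35.  -163.6] [ 33.6432  -4.4663 -72.5414 122.3046  19.6319  27.9676  51.4728]
0 out [0.3661 0.2525 0.2224] [-180.    35.  -163.6] [ -5.3934 -14.5455 -38.0566 130.6484  14.0558  30.4004  51.1454]
0 front [ 0.5099 -0.0005  0.263 ] [172.6884  34.7805 170.8139] [ 11.6131  -8.6129 -10.9053 122.6454  -7.5305  30.6104  88.6855]
0 on [ 0.5896 -0.0075  0.248 ] [172.6884  34.7805 170.8139] [ 11.1036   2.4016 -11.0006 114.8428  -3.7206  27.4657  86.1204]
0 on25 [ 0.5893 -0.0075  0.2479] [173.385   24.8537 172.2095] [ 24.6904   7.9074 -25.7927 104.9599   0.269   42.4377  83.3986]
1 dock [0.4428 0.2751 0.2084] [180.  -35.   16.4] [  24.5366   -0.6722  -66.4877  123.6185   30.6887   27.8662 -139.4082]
1 dock25 [0.4425 0.275  0.2082] [180.  -25.   16.4] [ -51.3675    1.3313   11.284   117.1949   15.1348   39.3817 -123.5939]
1 lift [0.4428 0.2751 0.2224] [180.  -35.   16.4] [  28.5069   -3.6472  -68.2544  122.3536   21.9924   28.4059 -130.8571]
1 out [0.3661 0.2525 0.2224] [180.  -35.   16.4] [ -13.2748  -13.5282  -31.9786  130.8129   18.7778   31.2293 -133.6495]
1 front [ 0.5099 -0.0005  0.263 ] [-172.6884  -34.7805   -9.1861] [ 29.1448  -8.8871 -26.1578 122.1797 -13.8421  31.0755 -85.2296]
1 on [ 0.5896 -0.0075  0.248 ] [-172.6884  -34.7805   -9.1861] [ 40.3257   4.1491 -41.4404 113.9851   1.7677  27.5007 -98.3648]
1 on25 [ 0.5893 -0.0075  0.2479] [-173.385   -24.8537   -7.7905] [ 30.1065   8.4908 -31.9261 104.7902   2.0796  42.4901 -98.0701]
```

```bash
python3 - <<'E'
from h import *
Rt=toolR(hframe(-5),0);q=R.from_matrix(Rt).as_euler('xyz',degrees=True).tolist()
j=robot.inverse_kinematics([.40,-.03,.32],q);print(j)
t=robot.current_time_s();robot.move_j(j);print(robot.current_time_s()-t)
im,p,o=grab("wrist","pics/w1.png");print(p,o)
E
```

```text
NoneTraceback (most recent call last):
  File "<stdin>", line 4, in <module>
ValueError: expected 7 finite numbers
```

```bash
python3 - <<'E'
from h import *
q=None
for lean in (30,20):
 for x in (.42,.46,.5):
  for z in (.28,.32):
   Rt=toolR(hframe(-5),0,lean);qq=R.from_matrix(Rt).as_euler('xyz',degrees=True).tolist()
   j=robot.inverse_kinematics([x,-.03,z],qq)
   print(lean,x,z,None if j is None else np.round(j,1))
   if j is not None and q is None: q=(j,)
if q:
  t=robot.current_time_s();robot.move_j(q[0]);print(robot.current_time_s()-t)
  im,p,o=grab("wrist","pics/w1.png");print(repr(p),repr(o))
E
```

```text
30 0.42 0.28 None
30 0.42 0.32 None
30 0.46 0.28 [ 30.3 -14.  -24.5 120.7  -8.6  42.3  94.8]
30 0.46 0.32 [ 30.6 -15.6 -23.6 116.1  -9.   48.4  95.4]
30 0.5 0.28 [-15.1  -9.1  12.9 117.8   8.2  41.5  78.4]
30 0.5 0.32 [-13.7 -10.5  11.2 113.2   7.6  47.4  79.2]
20 0.42 0.28 [ 31.2 -12.9 -24.6 116.3  -7.   55.6  94.1]
20 0.42 0.32 [ 30.7 -14.1 -23.3 111.5  -7.1  61.5  94.3]
20 0.46 0.28 [ 30.5  -7.3 -26.6 112.1  -3.4  54.4  90. ]
20 0.46 0.32 [ 29.9  -8.5 -25.3 107.5  -3.9  60.2  90.6]
20 0.5 0.28 [ 28.9  -1.7 -27.5 107.6   0.6  53.9  86. ]
20 0.5 0.32 [ 28.1  -3.  -26.1 103.1  -0.3  59.6  86.9]
1.9499999999999997
array([ 0.4602, -0.0308,  0.2802]) array([179.9801,  30.0173, 174.8949])
```

View pics/w1.png

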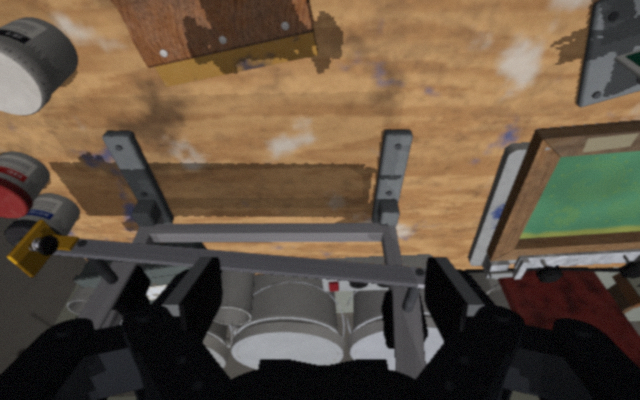

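```bash
python3 - <<'E'
import cv2
s=cv2.rotate(cv2.imread("pics/w1.png"),cv2.ROTATE_180)
cv2.imwrite("pics/w1r.png",s)
def z(im,x,y,w,h,k,f): cv2.imwrite(f,cv2.resize(im[y:y+h,x:x+w],(w*k,h*k),interpolation=cv2.INTER_CUBIC))
im=cv2.imread("pics/w1.png")
z(im,360,120,80,180,3,"pics/a.png");z(im,0,120,200,140,4,"pics/b.png")
E
```

```text
(no output)
```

View pics/a.png

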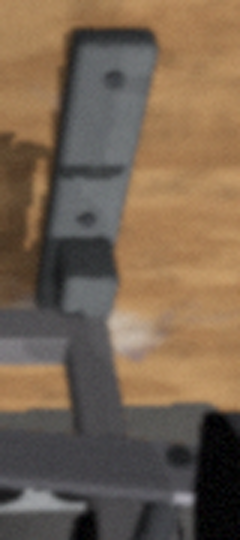

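View pics/b.png

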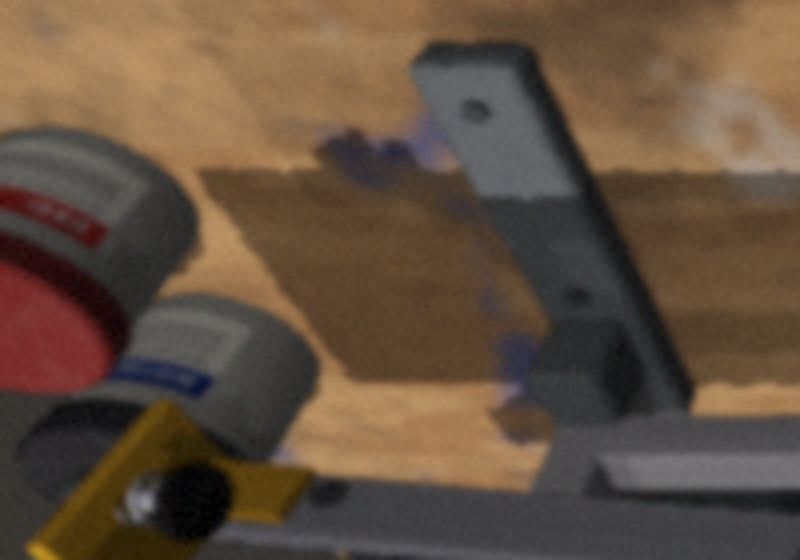

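```bash
python3 - <<'E'
import cv2
im=cv2.imread("pics/w1.png")
def z(im,x,y,w,h,k,f): cv2.imwrite(f,cv2.convertScaleAbs(cv2.resize(im[y:y+h,x:x+w],(w*k,h*k),interpolation=cv2.INTER_CUBIC),alpha=1.8))
z(im,340,250,100,50,8,"pics/c.png");z(im,120,225,100,60,8,"pics/d.png")
E
```

```text
(no output)
```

View pics/c.png

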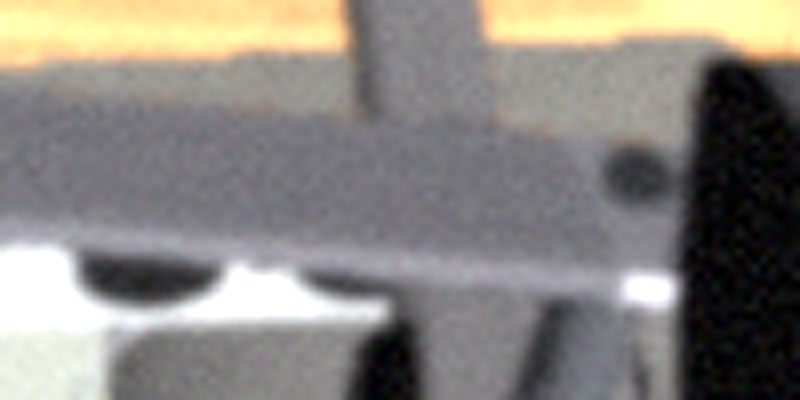

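View pics/d.png

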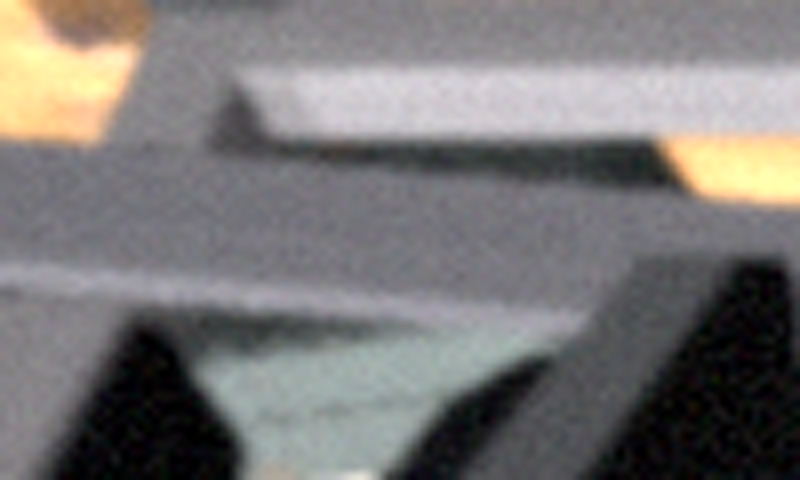

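```bash
cat > fit1.py <<'E'
from h import *
S,T,W=[vision.calibration(c) for c in ("scene","top","wrist")]
E1=wext([ 0.4602, -0.0308,  0.2802],[179.9801,  30.0173, 174.8949],W)
def pose(p,P): 
    c,s=np.cos(p[2]),np.sin(p[2]);P=np.array(P,float)
    return np.c_[c*P[:,0]-s*P[:,1]+p[0],s*P[:,0]+c*P[:,1]+p[1],P[:,2]]
ft=[(-.045,.187,.016),(-.045,.153,.016),(-.045,-.153,.016),(-.045,-.187,.016)]
pt=np.array([(291.5,180.75),(301.5,181),(397,186.5),(406.75,187)])
ps=np.array([(320.7,191.7),(325.3,198.3),(387.3,300.7),(395.3,311.3)])
pw=np.array([(411.7,134.7),(386,134),(132,134.5),(104.5,135.5)])
t6=np.tan(np.radians(6))
def line(p,dx,dz,pts):
    A=proj(W,pose(p,[(dx,-.15,p[3]-.15*t6+dz),(dx,.2,p[3]+.2*t6+dz)]),E1)
    d=(A[1]-A[0])/np.linalg.norm(A[1]-A[0]);v=np.array(pts)-A[0]
    return v[:,0]*d[1]-v[:,1]*d[0]
def res(p):
    rail=pose(p,[(0,.210,p[3]+.210*t6)])
    a=proj(T,pose(p,ft))-pt;b=proj(S,pose(p,ft))-ps;c=proj(S,rail)-[333.3,131];w=proj(W,pose(p,ft),E1)-pw
    L=np.r_[line(p,-.003,-.02,[(340,261.25),(405,266.25),(120,243.75),(182.5,248.1)]),line(p,-.003,0,[(340,277.25),(405,283.5),(120,258.5),(170,262.75)]),line(p,.003,0,[(340,280.25),(405,286.5),(120,261.25),(170,265.25)])]
    return a.ravel(),b.ravel(),c.ravel(),w.ravel(),L
for ws in ([1,1,1,1,1],[0,0,0,1,1],[1,1,1,0,0],[.3,.3,.3,1,1]):
    r=least_squares(lambda p:np.concatenate([k*x for k,x in zip(ws,res(p))]),[.6,-.15,-.08,.17],loss='soft_l1')
    print(ws,r.x,np.degrees(r.x[2]),"h120",r.x[3]+.12*t6)
    for x in res(r.x): print("   ",np.round(x,1))
E
python3 fit1.py
```

```text
[1, 1, 1, 1, 1] [ 0.6145 -0.123  -0.0825  0.1731] -4.72649777008041 h120 0.1857448363039045
    [-0.6 -0.3  0.   0.   0.2  0.   1.1  0.1]
    [-1.8 -2.  -0.9  0.3 -0.6 -2.1  0.1  1.2]
    [-1.3 -2.3]
    [ 3.1  0.4  0.   1.3 -3.5  2.1 -4.6  1.3]
    [-1.3 -0.8 -2.3 -1.4  0.6  0.1 -0.1  0.1  0.9  0.5  0.4  0.8]
[0, 0, 0, 1, 1] [ 0.6137 -0.1209 -0.0825  0.174 ] -4.728303870647814 h120 0.18657046686183187
    [-1.3 -0.1 -0.6  0.3 -0.4  0.3  0.4  0.4]
    [-2.5 -2.4 -1.5 -0.1 -1.4 -2.7 -0.8  0.6]
    [-2.  -2.9]
    [ 4.9 -0.2  1.8  0.6 -2.2  1.5 -3.2  0.6]
    [-1.3 -0.8 -2.4 -1.4  0.6  0.1 -0.   0.1  1.   0.5  0.4  0.9]
[1, 1, 1, 0, 0] [ 0.6154 -0.1241 -0.0878  0.1662] -5.032454110917106 h120 0.17876659945795795
    [-0.4 -1.   0.3 -0.5  0.5 -0.   1.3  0.1]
    [-1.  -2.  -0.1  0.3 -0.3 -1.8  0.3  1.6]
    [-0.4 -0. ]
    [ 2.1  1.8 -0.8  2.6 -4.1  2.3 -5.2  1.3]
    [-6.2 -5.6 -7.7 -6.6 -4.9 -5.3 -5.9 -5.6 -4.5 -4.8 -5.4 -4.9]
[0.3, 0.3, 0.3, 1, 1] [ 0.6138 -0.122  -0.0824  0.1737] -4.722228967337386 h120 0.18633691985639225
    [-0.9 -0.1 -0.3  0.2 -0.1  0.2  0.8  0.3]
    [-2.2 -2.1 -1.3  0.2 -1.1 -2.3 -0.4  1. ]
    [-1.7 -2.6]
    [ 4.  -0.1  0.9  0.7 -3.   1.6 -4.1  0.8]
    [-1.3 -0.9 -2.3 -1.4  0.6  0.1 -0.   0.1  1.   0.5  0.4  0.9]
```

```bash
python3 - <<'E'
from h import *
o=np.array([.4772,.2852,.15]);H=hframe(16.4)
for off in (-.05,-.07,-.09):
  for lean in (35,28):
    p,q=tcp(o,H,0,off,lean); j=robot.inverse_kinematics(p.tolist(),q.tolist());print(off,lean,p,None if j is None else np.round(j,1))
E
```

```text
-0.05 35 [0.4153 0.267  0.2493] [ 27.1 -15.4 -60.4 122.8  -3.9  31.5  72.7]
-0.05 28 [0.4201 0.2684 0.2524] [ 27.5  -7.7 -63.1 116.1   4.   41.1  67. ]
-0.07 35 [0.4043 0.2637 0.2657] [  5.3 -13.3 -43.5 122.5   7.4  35.   61.5]
-0.07 28 [0.4111 0.2657 0.27  ] [ 24.4 -11.  -58.2 115.3  -0.6  43.9  71.2]
-0.09 35 [0.3933 0.2605 0.2821] [ -8.9 -14.1 -31.9 122.1  11.3  38.6  57.3]
-0.09 28 [0.4021 0.2631 0.2877] [ 22.1 -13.7 -54.4 114.3  -3.9  46.8  74.2]
```

```bash
python3 - <<'E'
from h import *
o=np.array([.4772,.2852,.15]);H=hframe(16.4)
p,q=tcp(o,H,0,-.09)
j=robot.inverse_kinematics(p.tolist(),q.tolist());print(j)
robot.move_j(j);print(robot.current_time_s())
im,p,o=grab("wrist","pics/w2.png");print(repr(p),repr(o))
z=im[:,:,::-1]
cv2.imwrite("pics/w2c.png",cv2.resize(z[0:250,120:520],(800,500),interpolation=cv2.INTER_CUBIC))
E
```

```text
[ -8.9324 -14.1328 -31.8939 122.0844  11.3248  38.5643  57.3484]
4.4917
array([0.394 , 0.2592, 0.2819]) array([-179.9858,   34.9636, -163.7447])
```

View pics/w2.png

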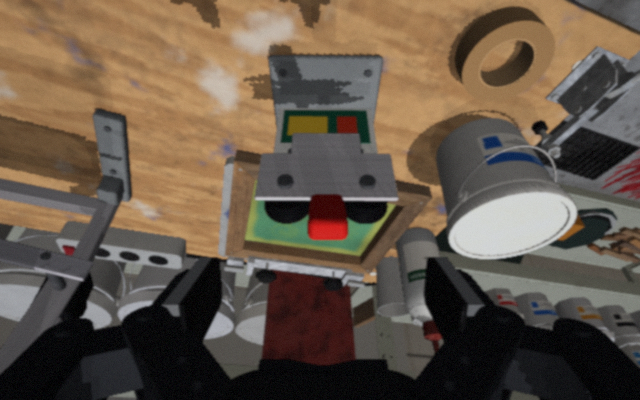

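```bash
python3 - <<'E'
import cv2
im=cv2.imread("pics/w2.png")
cv2.imwrite("pics/e.png",cv2.resize(im[100:250,240:410],None,fx=4,fy=4,interpolation=cv2.INTER_CUBIC))
E
```

```text
(no output)
```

View pics/e.png

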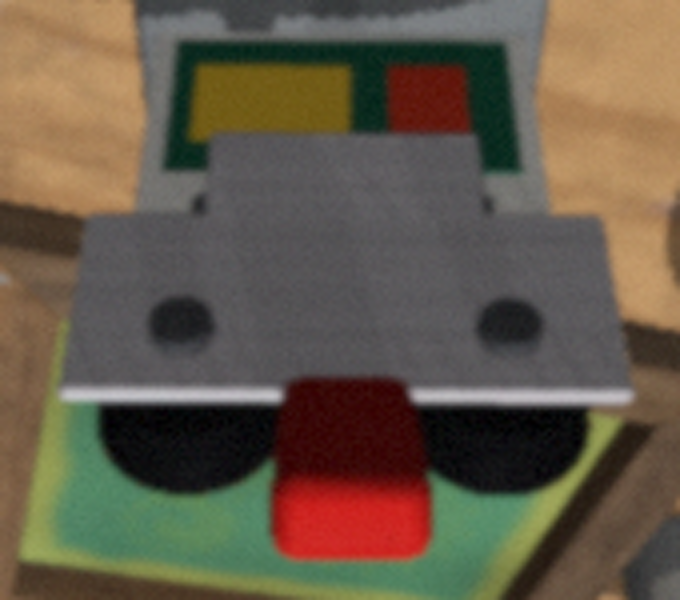

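```bash
cat > fit2.py <<'E'
from h import *
W,T,S=[vision.calibration(c) for c in ("wrist","top","scene")]
E2=wext([0.394 , 0.2592, 0.2819],[-179.9858,   34.9636, -163.7447],W)
u=np.array([-s35,0,c35]);n=np.array([c35,0,s35])
e=GR+.03*u
P=np.array([(-.017,-.055,.03),(-.017,.055,.03),(-.017,-.055,-.02),(-.017,.055,-.02),e-.007*n+[0,-.012,0],e-.007*n+[0,.012,0],e+.007*n,(-.019,-.032,.015),(-.019,.032,.015)])
q=np.array([(255.5,197),(398.25,197.5),(261.25,153.75),(390.75,153.75),(308.75,219.5),(347.5,220),(328,239.5),(285,180.5),(367.5,180.5)])
def X(p,P): return np.array(P)@hframe(p[3]).T+[p[0],p[1],.15+p[2]]
for fz in (0,1):
    f=lambda p:(proj(W,X(p*[1,1,fz,1],P),E2)-q).ravel()
    r=least_squares(f,[.477,.285,0,16.4],loss='soft_l1');print(r.x);print(f(r.x).round(1))
    print("grip",X(r.x*[1,1,fz,1],[GR]))
E
python3 fit2.py
```

```text
[ 0.4776  0.2859 16.4089 15.9702]
[-1.8  0.8  0.9  0.7 -0.1 -1.6  0.2 -1.1 -1.8 -0.5  1.8 -0.9 -0.1  2.5
  0.3  0.9 -0.   1.1]
grip [[0.442  0.2757 0.21  ]]
[ 0.4805  0.287  -0.0027 16.1049]
[-0.5  0.7  0.   0.4  0.9 -1.1 -0.5 -0.8 -1.4 -1.2  1.4 -1.7 -0.   1.3
  1.   1.  -0.5  1.1]
grip [[0.4449 0.2767 0.2073]]
```

```bash
python3 - <<'E'
from h import *
o=np.array([.4778,.2859,.15]);H=hframe(16.1)
p,q=tcp(o,H,0,-.05);robot.line_to(p.tolist(),q.tolist(),velocity=.1)
p,q=tcp(o,H,0,0);print(robot.line_to(p.tolist(),q.tolist(),velocity=.06,f_stop=8))
print(p,robot.current_tool_pos(),robot.current_contact_force())
print(robot.current_joint_positions())
fingers.gripper_to(0.0,force=80);print(robot.current_finger_gap(),robot.current_contact_force(),robot.current_tool_pos(),robot.current_time_s())
grab("wrist","pics/w3.png");grab("scene","pics/s3.png")
im=cv2.imread("pics/s3.png");cv2.imwrite("pics/s3c.png",cv2.resize(im[60:180,180:320],None,fx=5,fy=5,interpolation=cv2.INTER_CUBIC))
E
```

```text
False
[0.4434 0.276  0.2084] [0.4434 0.2761 0.2087] [-0.1303  0.3677 -0.0712]
[ -3.3218  -0.8329 -39.8694 123.9483  32.0232  28.5748  38.2132]
0.2710728581506112 [-1.2637  0.5243  1.7827] [0.4435 0.2761 0.2086] 6.675
```

View pics/w3.png

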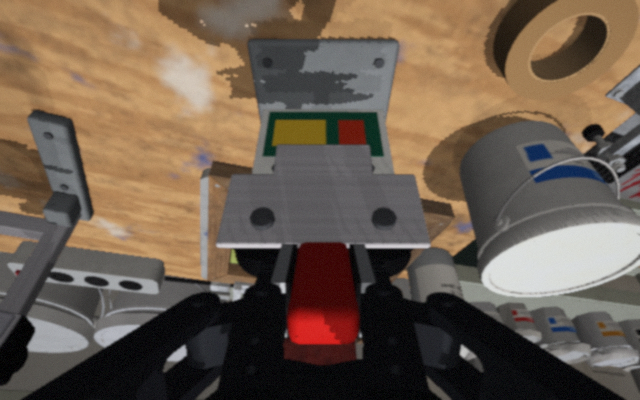

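View pics/s3c.png

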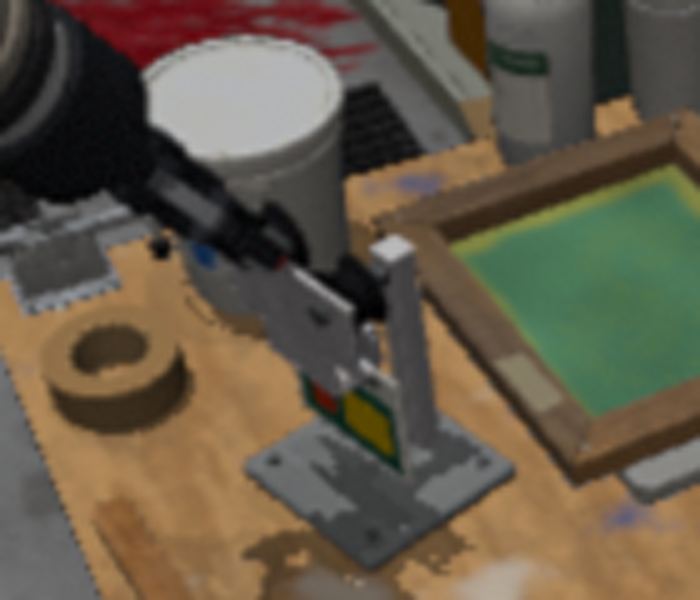

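```bash
python3 - <<'E'
from h import *
H=hframe(16.1)
p=np.array(robot.current_tool_pos())
robot.line_to((p+[0,0,.0135]).tolist(),velocity=.04)
robot.pause(.2);print(robot.current_contact_force(),robot.current_torque(),robot.current_tool_pos())
for d in (.075,.068,.062):
    try:
        robot.line_to((p+[0,0,.0135]+H@[-d,0,0]).tolist(),velocity=.08);print("ok",d);break
    except robot.PlanningError as e: print(d,e)
print(robot.current_contact_force(),robot.current_tool_pos(),robot.current_joint_positions(),robot.current_time_s())
grab("scene","pics/s4.png");grab("wrist","pics/w4.png")
im=cv2.imread("pics/s4.png");cv2.imwrite("pics/s4c.png",cv2.resize(im[60:180,180:320],None,fx=5,fy=5,interpolation=cv2.INTER_CUBIC))
E
```

```text
[-0.1457  0.6416 -4.5012] [-0.3866  1.2042 -0.0311] [0.4431 0.2757 0.2214]
ok 0.075
[-0.0693 -0.181  -4.0378] [0.3718 0.2555 0.2224] [ -6.8935 -13.1752 -37.2171 130.0147  16.8414  30.5675  48.261 ] 8.55
```

View pics/s4c.png

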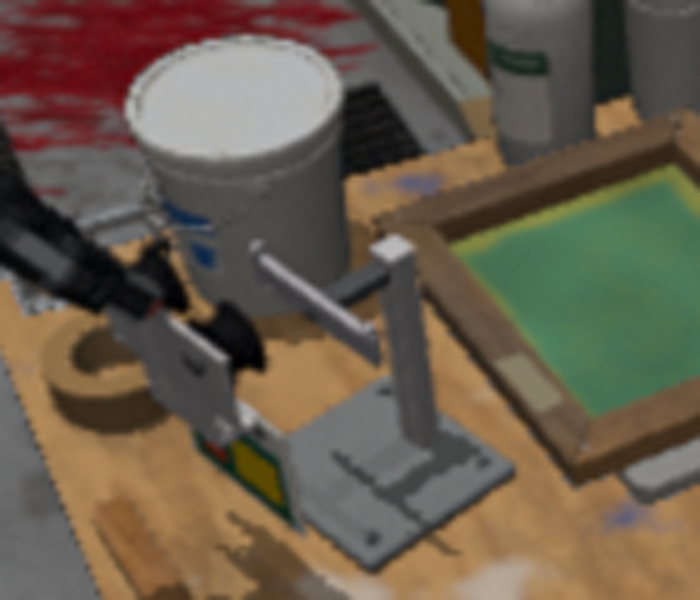

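View pics/w4.png

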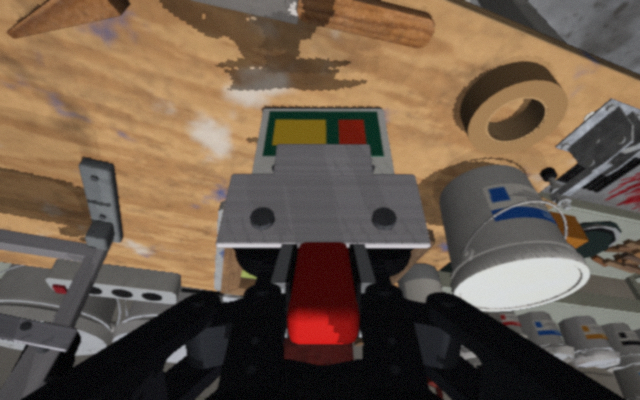

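```bash
python3 - <<'E'
import cv2
im=cv2.imread("pics/w4.png")
cv2.imwrite("pics/f.png",cv2.resize(im[95:265,205:445],None,fx=3.3,fy=3.3,interpolation=cv2.INTER_CUBIC))
E
```

View pics/f.png

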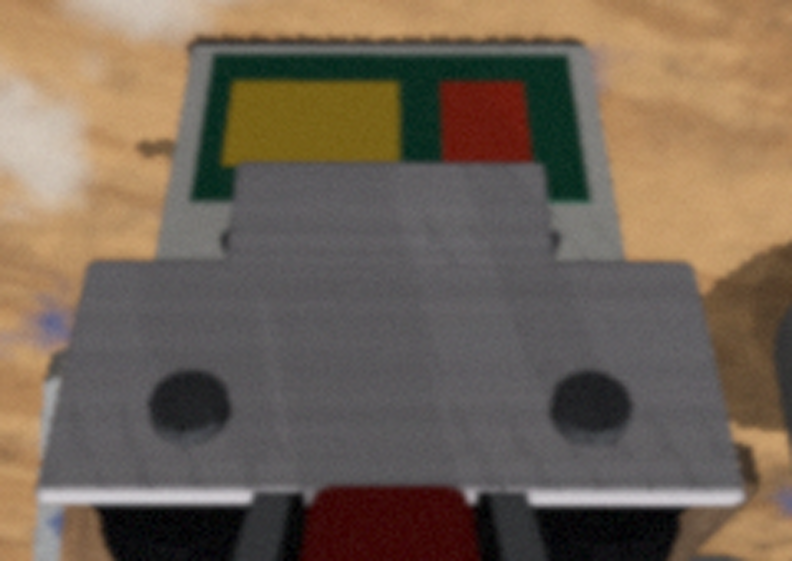

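```bash
python3 - <<'E'
from h import *
W=vision.calibration("wrist")
C=np.linalg.inv(W["T_tool_cam"])
P=np.array([(-.017,-.055,.03),(-.017,.055,.03),(-.017,-.055,-.02),(-.017,.055,-.02),(.008,-.05,-.117),(.008,.05,-.117),(-.019,-.032,.015),(-.019,.032,.015)])
q=np.array([(216.5,242.9),(430.8,243.5),(232.3,174.7),(415,174.7),(262,107.7),(382.3,107.7),(262.6,216.2),(383.8,216.2)])
Rt=toolR(np.eye(3),0)
def f(p):
    Q=(P@R.from_euler('xyz',p[3:],degrees=True).as_matrix().T+p[:3]-GR)@Rt-[0,0,.002]
    return (proj(W,Q,C)-q).ravel()
r=least_squares(f,np.zeros(6));print(r.x[:3]*1e3,r.x[3:]);print(f(r.x).round(1))
r=least_squares(lambda p:f(np.r_[p,0,0,0]),np.zeros(3));print(r.x[:3]*1e3);print(f(np.r_[r.x,0,0,0]).round(1))
E
```

```text
[ 1.8185 -0.174  -2.477 ] [-0.2022  0.2362 -0.3401]
[-0.3  0.7  0.1  0.  -0.3 -2.5 -0.7 -2.2  0.7  0.4 -0.1  0.8  1.2  1.3
 -0.4  1.3]
[ 1.612  -0.1868 -2.2887]
[-0.7  0.5  0.1 -0.1 -0.3 -2.3 -0.5 -2.4  1.3  1.1  0.5  1.1  0.8  1.2
 -0.6  1.2]
```

```bash
cat >> h.py <<'E'
ST=np.array([.613,-.122]);YW=-4.8;H120=.187
def onrail(x,y,dz):
    a=np.radians(YW)
    return np.array([ST[0]+np.cos(a)*x-np.sin(a)*y,ST[1]+np.sin(a)*x+np.cos(a)*y,H120+(y-.12)*np.tan(np.radians(6))+dz])
HR=hframe(YW,6)
E
python3 - <<'E'
from h import *
p,q=tcp(onrail(-.09,.115,.013),HR,0)
print(p,q)
try: robot.line_to(p.tolist(),q.tolist(),velocity=.12);print("line")
except robot.PlanningError as e:
    print(e); robot.line_to([.42,.12,.25],q.tolist(),velocity=.12);print("half");robot.line_to(p.tolist(),q.tolist(),velocity=.12)
print(robot.current_contact_force(),robot.current_tool_pos(),robot.current_joint_positions(),robot.current_time_s())
grab("scene","pics/s5.png");im,p,o=grab("wrist","pics/w5.png");print(repr(p),repr(o))
im=cv2.imread("pics/s5.png");cv2.imwrite("pics/s5c.png",cv2.resize(im[60:260,220:460],None,fx=3.3,fy=3,interpolation=cv2.INTER_CUBIC))
E
```

```text
[ 0.4967 -0.003   0.2575] [172.6884  34.7805 171.0139]
line
[ 0.0131  0.5853 -3.7273] [ 0.4965 -0.0025  0.2574] [ -6.3365 -10.5526   5.2222 125.119   -1.3783  30.0018  83.4272] 11.2083
array([ 0.4965, -0.0026,  0.2574]) array([172.6961,  34.7708, 171.0629])
```

View pics/s5c.png

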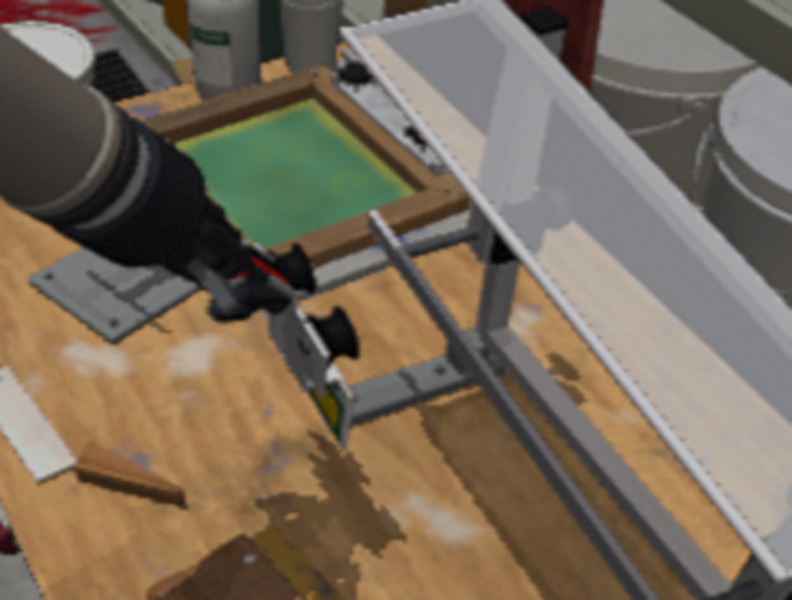

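View pics/w5.png

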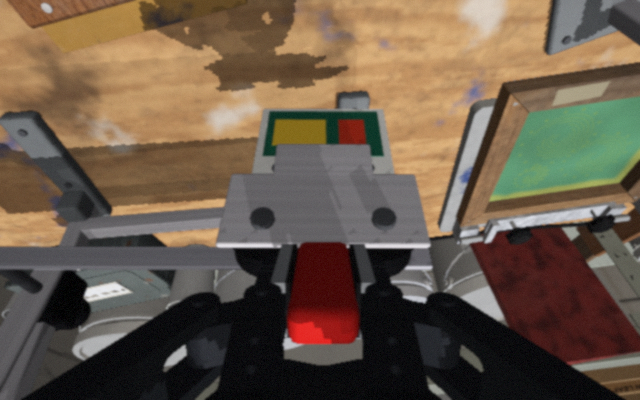

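```bash
python3 - <<'E'
from h import *
im=cv2.imread("pics/w5.png")
cv2.imwrite("pics/g.png",cv2.convertScaleAbs(cv2.resize(im[230:290,20:220],None,fx=4,fy=8,interpolation=cv2.INTER_CUBIC),alpha=1.6))
cv2.imwrite("pics/g2.png",cv2.convertScaleAbs(cv2.resize(im[220:300,390:490],None,fx=8,fy=7,interpolation=cv2.INTER_CUBIC),alpha=1.6))
W=vision.calibration("wrist");E=wext([ 0.4965, -0.0026,  0.2574],[172.6961,  34.7708, 171.0629],W)
for dx,dz in((-.003,-.02),(-.003,0),(.003,0)):
  print(dx,dz,[proj(W,[onrail(dx,y,dz)],E)[0].round(1) for y in (-.1,0,.05,.21)])
E
```

```text
-0.003 -0.02 [array([ 65.6, 246.4]), array([183.4, 246.4]), array([242.3, 246.4]), array([430.6, 246.5])]
-0.003 0 [array([ 56.7, 267.3]), array([179.8, 267.4]), array([241.3, 267.4]), array([438. , 267.5])]
0.003 0 [array([ 61. , 270.8]), array([182.1, 270.8]), array([242.6, 270.9]), array([436.1, 270.9])]
```

View pics/g.png

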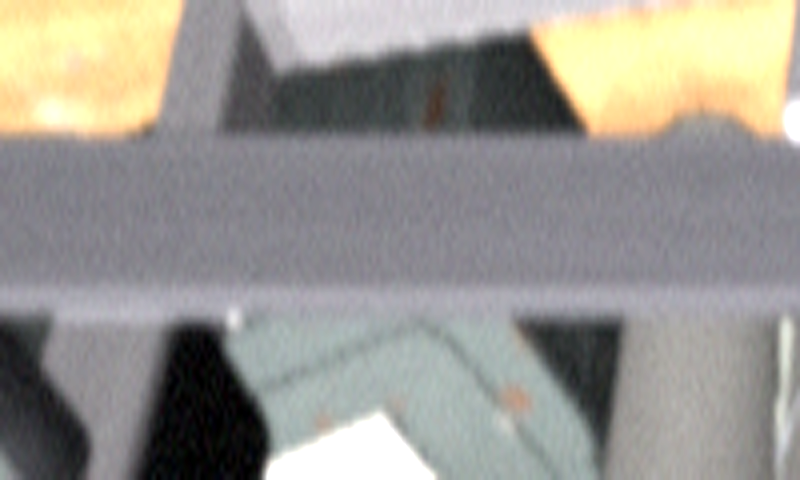

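View pics/g2.png

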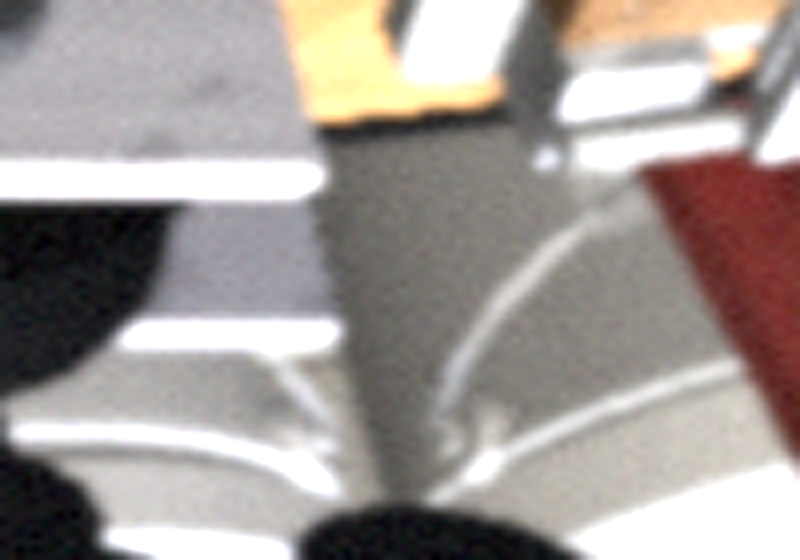

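```bash
python3 - <<'E'
from h import *
p,q=tcp(onrail(-.09,.115,.0145),HR,0);robot.line_to(p.tolist(),q.tolist(),velocity=.1)
p,q=tcp(onrail(-.001,.115,.0145),HR,0)
print(robot.current_contact_force())
print(robot.line_to(p.tolist(),q.tolist(),velocity=.06,f_stop=6))
print(p,robot.current_contact_force(),robot.current_tool_pos(),robot.current_joint_positions(),robot.current_time_s())
grab("scene","pics/s6.png");im,p,o=grab("wrist","pics/w6.png");print(repr(p),repr(o))
im=cv2.imread("pics/s6.png");cv2.imwrite("pics/s6c.png",cv2.resize(im[80:240,260:460],None,fx=4,fy=3.7,interpolation=cv2.INTER_CUBIC))
E
```

```text
[ 0.7601 -1.2066 -4.5738]
False
[ 0.5854 -0.0104  0.259 ] [ 0.2452  0.6594 -4.8614] [ 0.5851 -0.0104  0.259 ] [ -6.8848   0.6345   7.9179 114.9528  -5.7765  29.1992  88.4612] 13.1917
array([ 0.5851, -0.0104,  0.259 ]) array([172.6864,  34.7737, 171.0188])
```

View pics/s6c.png

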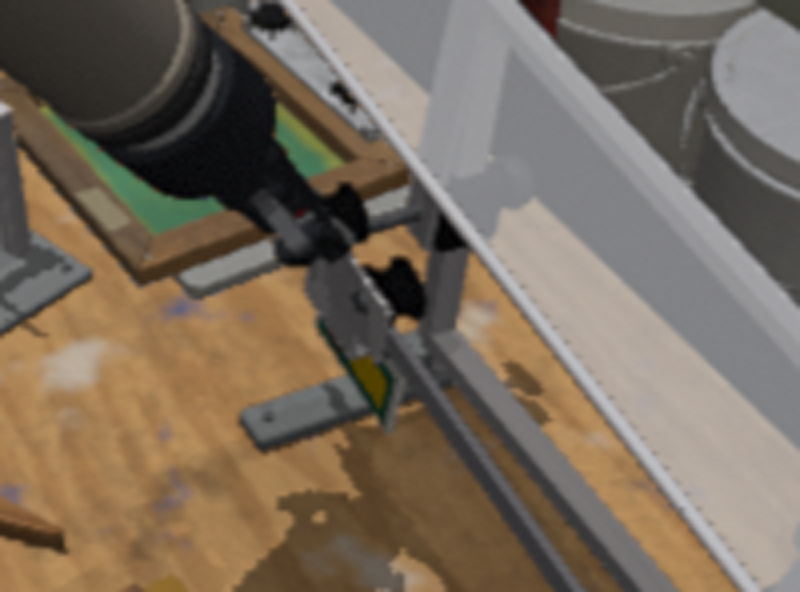

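View pics/w6.png

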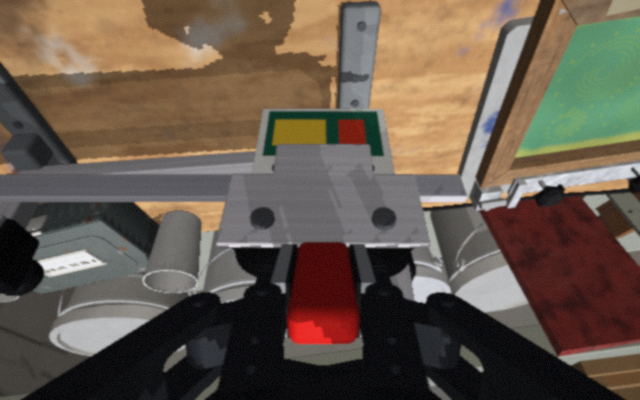

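```bash
python3 - <<'E'
from h import *
im=cv2.imread("pics/w6.png")
cv2.imwrite("pics/k.png",cv2.convertScaleAbs(cv2.resize(im[160:220,130:230],None,fx=8,fy=8,interpolation=cv2.INTER_CUBIC),alpha=1.6))
cv2.imwrite("pics/k2.png",cv2.convertScaleAbs(cv2.resize(im[160:220,405:505],None,fx=8,fy=8,interpolation=cv2.INTER_CUBIC),alpha=1.6))
W=vision.calibration("wrist");E=wext([ 0.5851, -0.0104,  0.259],[172.6864,  34.7737, 171.0188],W)
for dx,dz in((-.003,-.02),(-.003,0),(.003,0)):
  print(dx,dz,[proj(W,[onrail(dx,y,dz)],E)[0].round(1) for y in (0,.05,.205,.21)])
E
```

```text
-0.003 -0.02 [array([141.6, 173.2]), array([218.4, 173.2]), array([456.1, 173.3]), array([463.8, 173.3])]
-0.003 0 [array([134.4, 196.6]), array([215.6, 196.6]), array([467.3, 196.7]), array([475.4, 196.7])]
0.003 0 [array([138.4, 202.7]), array([217.9, 202.7]), array([464.2, 202.7]), array([472.2, 202.7])]
```

View pics/k.png

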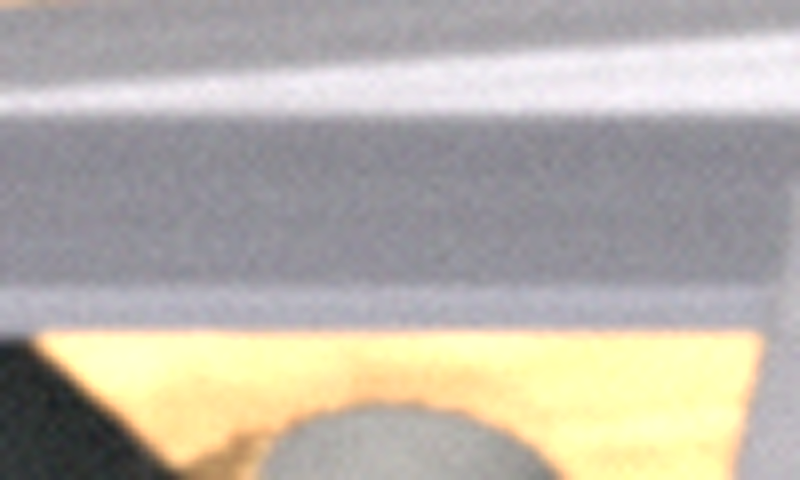

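View pics/k2.png

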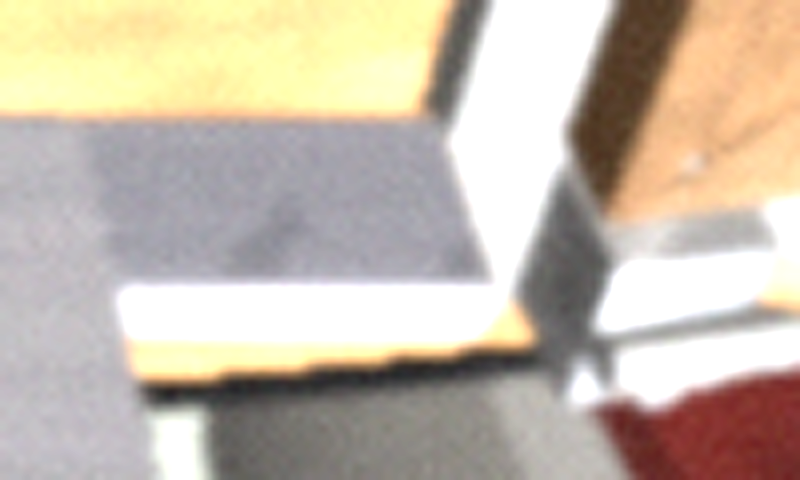

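```bash
python3 - <<'E'
from h import *
W=vision.calibration("wrist");E=wext([ 0.5851, -0.0104,  0.259],[172.6864,  34.7737, 171.0188],W)
def f(p):
    o=HR@[p[0],0,0]+[0,0,p[1]]
    g=[proj(W,[onrail(dx,.08,dz)+o],E)[0] for dx,dz in((-.003,-.02),(-.003,0),(.003,0))]
    return np.array([g[0][1]-174.8,g[1][1]-195.6,g[2][1]-201.5])
r=least_squares(f,[0,0]);print(r.x*1e3,r.fun)
E
```

```text
[ 18.2222 -15.8404] [-0.0536  0.2479 -0.2009]
```

```bash
python3 - <<'E'
from h import *
p=np.array(robot.current_tool_pos())
for k in (2,):
    print(robot.line_to((p+[0,0,-.026]).tolist(),velocity=.02,f_stop=2.5))
    print(robot.current_contact_force(),robot.current_torque(),np.array(robot.current_tool_pos())-p)
robot.pause(.2)
print(robot.current_contact_force(),robot.current_torque(),np.array(robot.current_tool_pos())-p,robot.current_time_s())
grab("scene","pics/s7.png");grab("wrist","pics/w7.png")
im=cv2.imread("pics/s7.png");cv2.imwrite("pics/s7c.png",cv2.resize(im[110:210,310:410],None,fx=7,fy=6,interpolation=cv2.INTER_CUBIC))
E
```

```text
True
[ 0.9652 -0.7301  1.3918] [-0.2209 -0.0219 -0.1248] [ 0.0002 -0.0003 -0.0151]
[ 1.4607 -0.7343  4.8102] [-0.2916 -0.761  -0.1481] [-0.     -0.0005 -0.0153] 14.2833
```

View pics/s7c.png

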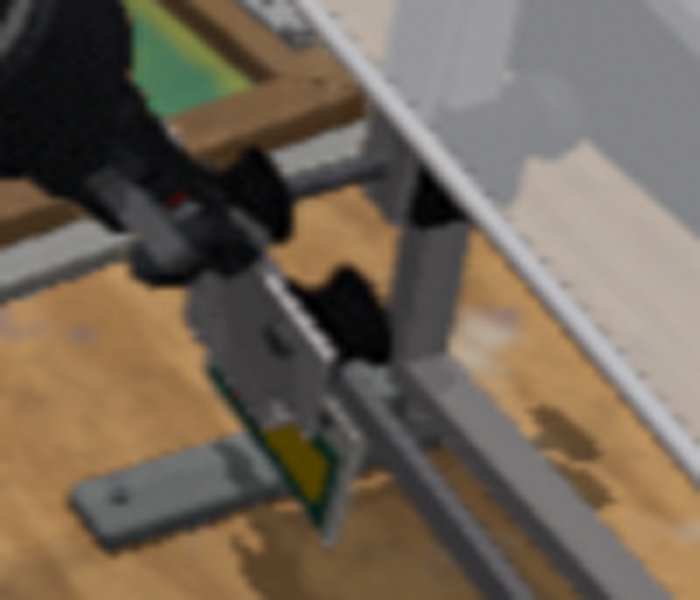

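View pics/w7.png

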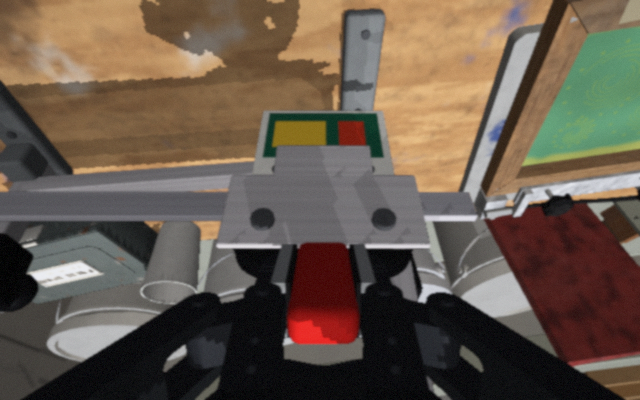

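```bash
python3 - <<'E'
from h import *
p=np.array(robot.current_tool_pos());ex=HR[:,0]
f0=np.array(robot.current_contact_force())
for d in (.004,-.004):
    b=robot.line_to((p+ex*d).tolist(),velocity=.01,f_stop=4)
    q=np.array(robot.current_tool_pos());print(d,b,(q-p)*1e3,np.array(robot.current_contact_force()))
    robot.line_to(p.tolist(),velocity=.02)
    print(robot.current_contact_force())
print(robot.current_time_s())
E
```

```text
0.004 True [ 0.5838 -0.2623  0.3288] [-0.8789 -0.6865  2.4198]
[ 1.6647 -1.137   2.1756]
-0.004 True [-0.3629 -0.2554  0.2302] [ 0.5818 -0.6094  1.9025]
[-2.5063 -0.9356  4.0377]
15.475
```

```bash
python3 - <<'E'
from h import *
p=np.array(robot.current_tool_pos());ex=HR[:,0]
print(robot.current_contact_force())
for s in (1,-1):
    for k in range(1,9):
        robot.line_to((p+ex*s*k*.0005).tolist(),velocity=.02)
        F=np.array(robot.current_contact_force());q=np.array(robot.current_tool_pos())
        print(s,k*.5,np.round((q-p)*1e3,2),F.round(1))
        if abs(F@ex)>7: break
    robot.line_to(p.tolist(),velocity=.02);print("back",np.round(robot.current_contact_force(),1))
print(robot.current_time_s())
E
```

```text
[-2.5063 -0.9356  4.0377]
1 0.5 [ 0.11 -0.02  0.04] [-3.5 -1.5  5.7]
1 1.0 [ 0.56 -0.07 -0.05] [-4.  -0.8  4.9]
1 1.5 [ 1.   -0.14 -0.21] [-5.3 -0.   4.7]
1 2.0 [ 1.64 -0.14 -1.01] [ 0.8 -1.6 -1.7]
1 2.5 [ 1.89 -0.12 -0.93] [-0.7 -1.3 -1.3]
1 3.0 [ 2.27 -0.15 -0.87] [-0.8 -0.2 -0.9]
1 3.5 [ 2.92 -0.21 -0.86] [-1.5 -1.  -3.2]
1 4.0 [ 3.59 -0.2  -0.76] [ 0.4 -0.3 -4.5]
back [-0.2 -0.6 -3. ]
-1 0.5 [-0.11  0.02  0.37] [ 3.  -0.1 -4.1]
-1 1.0 [-0.32  0.01  0.38] [ 4.7 -0.5 -6.5]
-1 1.5 [-0.5   0.04  0.51] [ 6.7 -0.7 -8.1]
-1 2.0 [-0.69 -0.    0.72] [ 7.1  0.8 -8.3]
-1 2.5 [-0.93 -0.02  0.98] [ 8.3 -0.5 -7.4]
back [ 0.7 -0.7 -3.3]
19.35
```

```bash
python3 - <<'E'
from h import *
p=np.array(robot.current_tool_pos());ex=HR[:,0]
p=p+ex*.002
robot.line_to(p.tolist(),velocity=.02);print(np.round(robot.current_contact_force(),1))
for k in range(1,14):
    robot.line_to((p+[0,0,-.0005*k]).tolist(),velocity=.02)
    F=np.array(robot.current_contact_force());q=np.array(robot.current_tool_pos())
    print(k*.5,np.round((q-p)*1e3,2),F.round(1),np.round(robot.current_torque(),2))
    if F[2]>1: break
print(q,robot.current_time_s())
E
```

```text
[ 1.1  0.  -3.3]
0.5 [-0.27  0.06 -0.93] [ 0.9 -0.6 -4.1] [-0.09  1.03  0.01]
1.0 [-0.2   0.08 -1.21] [ 0.4 -0.2 -3.6] [-0.05  1.15  0.04]
1.5 [ 0.04  0.02 -1.27] [-0.6  0.4 -1.9] [-0.1   1.16  0.01]
2.0 [ 0.33 -0.06 -1.37] [-1.8 -1.1 -0.6] [-0.07  1.05  0.03]
2.5 [ 0.6  -0.11 -1.51] [-4.1 -0.8  2.5] [-0.05  0.91 -0.07]
[ 0.5875 -0.0112  0.2425] 20.8583
```

```bash
python3 - <<'E'
from h import *
q=np.array(robot.current_tool_pos());ex=HR[:,0]
# relax sideways load
c=np.array([.5869,-.0111,.2421])
robot.line_to(c.tolist(),velocity=.02);robot.pause(.25)
F=np.array(robot.current_contact_force());print(F.round(1),robot.current_tool_pos(),robot.current_eef_rot())
E
```

```text
[-0.2 -0.3  0.6] [ 0.5873 -0.0112  0.2425] [172.7321  35.1207 170.9209]
```

```bash
python3 - <<'E'
from h import *
p=np.array(robot.current_tool_pos());o=robot.current_eef_rot()
z=R.from_euler('xyz',o,degrees=True).as_matrix()[:,2]
t=p-z*.075+HR[:,1]*-.04
print(robot.inverse_kinematics(t.tolist(),list(o)))
t0=robot.current_time_s()
fingers.gripper_to(1.0)
t1=robot.current_time_s();g=robot.current_finger_gap()
robot.line_to(t.tolist(),velocity=.25)
t2=robot.current_time_s();print(t1-t0,g,t2-t1,robot.current_contact_force(),robot.current_tool_pos(),t2)
grab("scene","pics/s8.png");grab("wrist","pics/w8.png")
print(recognise("hanger","scene")[:1])
E
```

```text
[ -3.0705  -6.6825  10.1942 115.8902  -8.8139  35.7625  96.192 ]
0.6334000000000017 1.0001824835528903 0.49159999999999826 [-0.5585  0.5754  0.3818] [ 0.5403 -0.053   0.2994] 22.4833
[]
```

View pics/s8.png

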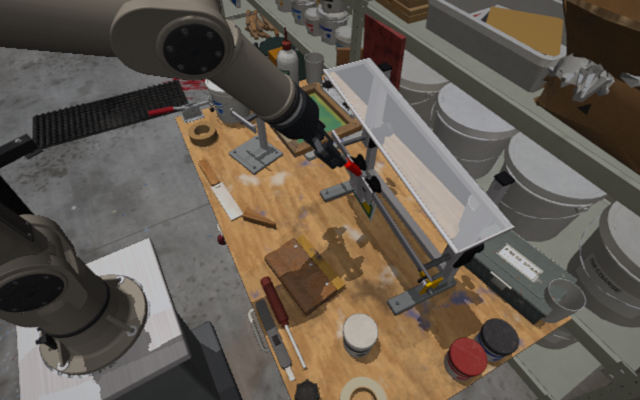

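View pics/w8.png

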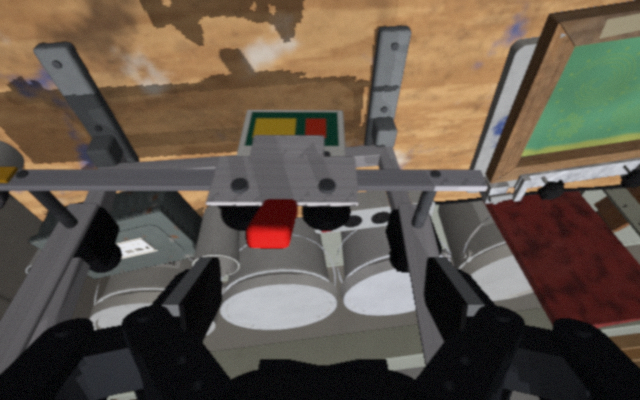

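```bash
python3 - <<'E'
from h import *
a=[]
for k in range(3):
    robot.pause(.4);im,_,_=grab("wrist",f"pics/w9_{k}.png");a.append(im[:,:,::-1][60:300:1,0:420])
cv2.imwrite("pics/w9.png",np.hstack([cv2.resize(x,(262,240)) for x in a]));print(robot.current_time_s())
E
```

```text
23.9833
```

View pics/w9.png

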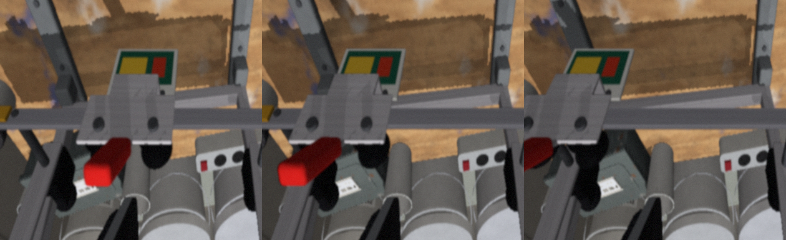

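Rolling slowly down by itself (plate moves left about 40 px per frame). I'll back off a little more and wait.

```bash
python3 - <<'E'
from h import *
robot.pause(2.0)
p=np.array(robot.current_tool_pos())
grab("scene","pics/s10a.png");robot.pause(1.5);grab("scene","pics/s10b.png");robot.pause(1.0);grab("scene","pics/s10c.png")
A=[cv2.imread(f"pics/s10{c}.png")[180:330,340:490] for c in "abc"]
print(cv2.absdiff(A[0],A[1]).mean(),cv2.absdiff(A[1],A[2]).mean())
cv2.imwrite("pics/s10.png",cv2.resize(np.hstack([A[0],A[2]]),(800,400),interpolation=cv2.INTER_CUBIC));print(robot.current_time_s())
E
```

```text
0.7071851851851851 0.6963851851851852
28.6333
```

View pics/s10.png

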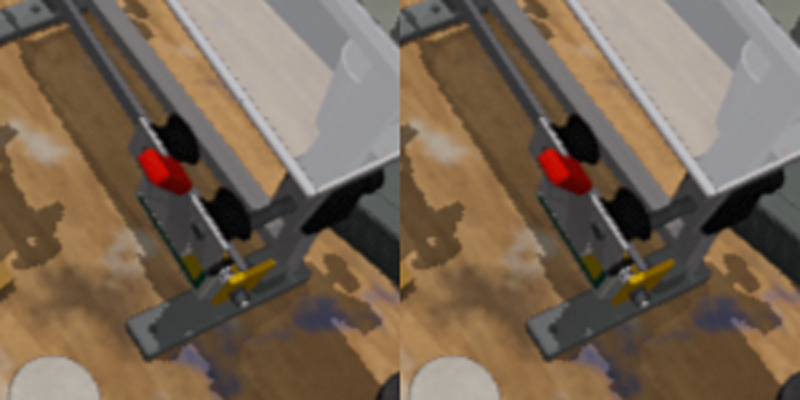

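```bash
python3 - <<'E'
from h import *
im=cv2.imread("pics/s10c.png")
S=vision.calibration("scene");e=GR+.03*np.array([-s35,0,c35])
import h
h.H120=.185
big=cv2.resize(im[200:300,370:450],None,fx=8,fy=6,interpolation=cv2.INTER_CUBIC)
for y,col in((-.134,(0,255,0)),(-.12,(255,0,255))):
    o=onrail(.0015,y,0)
    for P in (e,(-.015,-.055,.03),(-.015,.055,.03)):
        u=proj(S,[o+HR@np.array(P)],None)[0];print(y,u)
        cv2.circle(big,(int((u[0]-370)*8),int((u[1]-200)*6)),4,col,-1)
cv2.imwrite("pics/m.png",big)
# go look closer
p=np.array(robot.current_tool_pos())
Rt=toolR(hframe(-5),0,30);q=R.from_matrix(Rt).as_euler('xyz',degrees=True).tolist()
for t in ([.47,-.25,.30],[.48,-.24,.29]):
    j=robot.inverse_kinematics(t,q);print(t,j)
E
```

```text
-0.134 [398.037  240.0082]
-0.134 [426.1994 271.3995]
-0.134 [393.5271 221.9154]
-0.12 [393.6639 233.2611]
-0.12 [421.7186 264.6129]
-0.12 [389.7041 216.1253]
[0.47, -0.25, 0.3] [  3.5857  -4.2767  30.553  110.4056 -16.4299  47.9194 127.8861]
[0.48, -0.24, 0.29] [  2.8948  -3.4528  29.5849 111.2263 -16.5108  46.0245 126.6314]
```

View pics/m.png

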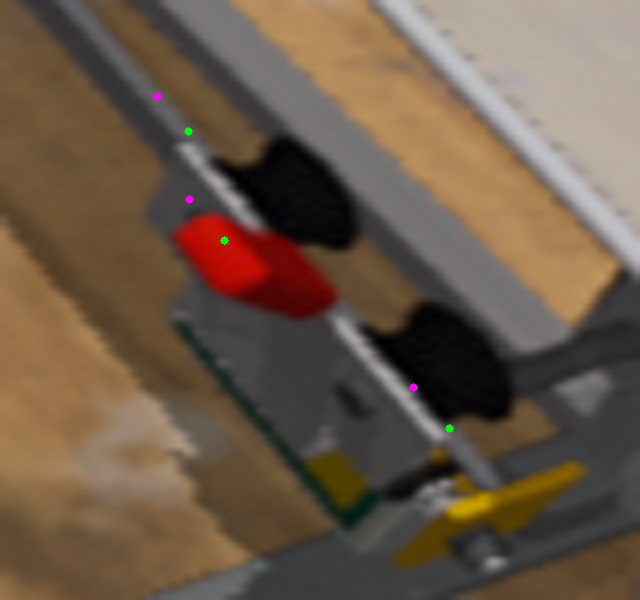

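```bash
python3 - <<'E'
from h import *
Rt=toolR(hframe(-5),0,28);q=R.from_matrix(Rt).as_euler('xyz',degrees=True).tolist()
for t in ([.45,-.17,.33],[.46,-.17,.32]):
    j=robot.inverse_kinematics(t,q)
    if j is not None: break
robot.move_j(j);print(t,robot.current_contact_force())
im,p,o=grab("wrist","pics/w11.png");print(repr(p),repr(o),robot.current_time_s())
W=vision.calibration("wrist");E=wext(p,o,W)
import h;h.H120=.185;h.ST=np.array([.6145,-.122])
big=im[:,:,::-1].copy()
for y,c in((-.134,(0,255,0)),(-.12,(255,0,255))):
    for P in ((-.017,-.055,.03),(-.017,.055,.03),(-.017,-.055,-.02),(-.017,.055,-.02)):
        u=proj(W,[h.onrail(0,y,0)+HR@np.array(P)],E)[0];print(y,u);cv2.circle(big,(int(u[0]),int(u[1])),2,c,-1)
cv2.imwrite("pics/w11c.png",cv2.resize(big[80:330,60:460],None,fx=2,fy=2,interpolation=cv2.INTER_CUBIC))
E
```

```text
[0.45, -0.17, 0.33] [ 0.4119 -0.3738 -0.1011]
array([ 0.4502, -0.1695,  0.33  ]) array([179.9471,  28.0349, 174.9817]) 29.3333
-0.134 [193.7817 233.0906]
-0.134 [301.8935 241.7364]
-0.134 [210.5062 198.8618]
-0.134 [308.6589 205.9098]
-0.12 [207.323  234.1735]
-0.12 [316.119 242.874]
-0.12 [222.8251 199.7464]
-0.12 [321.54   206.8347]
```

View pics/w11c.png

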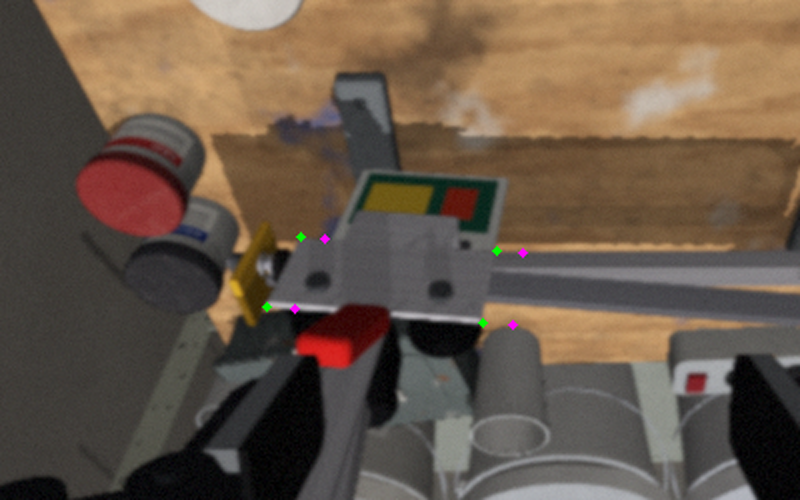

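```bash
python3 - <<'E'
from h import *
a,_,_=grab("wrist","pics/w12.png");robot.pause(.6);b,_,_=grab("wrist","pics/w13.png")
print(cv2.absdiff(a,b).mean(),cv2.absdiff(cv2.GaussianBlur(a,(7,7),0),cv2.GaussianBlur(b,(7,7),0)).max(),robot.current_contact_force())
workorder.close_job();print(robot.current_time_s())
E
```

```text
4.441795572916667 64 [ 0.755  -0.3114 -0.0413]
the job is handed in; nothing more can be done
the job is handed in; nothing more can be done
```

```bash
python3 - <<'E'
import cv2,numpy as np
a,b,c=[cv2.imread(f"pics/w{k}.png") for k in (11,12,13)]
f=lambda x:cv2.GaussianBlur(cv2.cvtColor(x,6),(5,5),0).astype(np.float32)
for p,q in((a,b),(b,c)):
    print(cv2.absdiff(p,q).mean(),cv2.phaseCorrelate(f(p),f(q))[0],
      [cv2.phaseCorrelate(f(p)[y:y+100,x:x+150].copy(),f(q)[y:y+100,x:x+150].copy())[0] for x,y in((170,170),(350,100),(60,100))])
E
```

```text
4.156375 (-0.7939232966283498, 0.5719403192083803) [(-1.2002952421249944, 0.5878036335736141), (-0.4999238113036597, 0.5713048496661699), (-1.023643726146915, 0.2459614067928655)]
4.441795572916667 (1.105731854696728, -0.2767423863848535) [(1.6583145669744397, -0.34703064849024656), (0.6690675216415656, -0.17150461036886355), (1.3706904167807892, -0.0539859151829134)]
```

The job is handed in: the hanger is hanging on the drying rail, at rest against the end stop. I hooked the hanger round the rail from the front at the upper end and lowered it until it touched. It was sitting on a wheel bevel, so I moved it about 2 mm further back to seat both wheels. With the side load close to zero I opened the fingers, and it rolled down by itself.

**Checks that agreed:**
- **End position:** the scene and wrist pictures both put the hanger about 1–2 mm from y = -134 mm, touching the black buffer.
- **At rest:** scene pictures taken 1 to 1.5 s apart show no movement.
- **Robot clear:** the force on the tool was below 1 N, about its noise level, and the arm stood clear of everything.
- **Loose things:** I did not touch the wedge, the squeegee or the jar. Later pictures show nothing disturbed, though I did not measure their positions again.
- **Time:** about 30 s of the 58 s.

**Checks that disagreed:**
- **Rail height:** at y = 120 mm the scene and top cameras gave about 179 mm and the wrist camera 186 mm. Touching the rail gave about 185 mm, so I used that.
- **Last stillness check:** two wrist pictures just before hand-in differed by about 1–1.7 px over the whole picture, background included. I read this as slight movement of the arm, not of the hanger, but I only compared them after handing in.

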